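# Set the wax-block trimming stage to the red index and lock it

### The job

Line up the black pointer of the trimming stage with the middle of the red index block by turning the black knob, moving the carriage with the knob only and never by pushing it; let go of the knob to see that it stays lined up. Then lock the stage by swinging the orange-tipped lever clockwise until it is fully home against its stop. Ignore the blue index, and leave the jar, the mould tray and the stacked cassettes where they are.

Things in the scene. Friction and masses are not known exactly. Their poses are not given: they have to be found in the camera images.
- stage: Grey base plate of the trimming stage, 220 (x) x 300 (y) x 22 mm high, fixed. Origin on its underside, 100 mm from its edge towards the robot and midway in y; +x away from the robot towards the white scale strip, +y towards the lever, z up. The block carriage slides along y.
- carriage: Aluminium carriage, 56 x 64 mm, its top with a green cassette and wax block 56 mm above the table; carries the black pointer on its +x side. It slides along the stage's y, up to 45 mm either way, driven only by the knob. Origin on the table plane below its centre.
- pointer_tip (a point): End of the black pointer (3 mm wide), 42 mm above the table, beside the white scale strip.
- red_index: Red index block, 24 (x) x 6 (y) x 14 mm high, fixed on the scale strip beyond the pointer's end. Origin at the middle of the underside of its face towards the pointer, 31 mm above the table; axes as the stage's. Lined up: the pointer tip's y in this frame is 0 (within half the block's width, 3 mm).
- blue_index: Blue index block of the same shape and axes, on the other side; not to be used.
- knob: Black ribbed round knob, white line on top, 38 mm diameter, vertical axis, 62 to 100 mm above the table, on a 56 mm square housing (top at 56 mm). Origin on its axis, 66 mm up; z up. Grip across it from above, about 83 mm up. Counter-clockwise from above moves the carriage to the stage's +y, 8 mm per rad, after up to 0.28 rad of play. Stiff (0.15 N m), stays put; needs more than one grasp.
- lever (a joint): Locking lever's angle, rad: 0 to 0.3 open (start), 1.1 home against its stop; grows clockwise from above. Stays where it is left. Where the stops lie relative to the stage differs from run to run by up to 0.25 rad either way.
- lever_post (a point): Middle of the upright orange post (18 mm diameter, from 60 to 92 mm above the table) at the lever's free end, 65 mm from the lever's pivot; this point is 84 mm above the table. The steel lever bar spans 59 to 67 mm above the table. Open, the lever points roughly to the stage's -x; home, roughly to +y.
- lever_pivot (a point): Point on the lever's vertical axis, 84 mm above the table, at (-30, 95) mm in the stage's frame.
- jar: White specimen jar with red lid, 56 mm diameter, 85 mm high, loose. Origin: centre of its underside. Leave alone.
- mould_tray: Steel divided tray, 100 x 70 x 25 mm, loose. Origin: centre of its underside. Leave alone.
- cassettes: Pile of three cassettes, 40 x 28 x 24 mm, one loose piece. Origin: centre of its underside. Leave alone.

How it is judged:
By the outcome, as a careful person would: the job done as asked, in the order asked, and still so for the second after the job is handed in, with the robot touching nothing.
It also fails if it takes over 72 s, if anything falls off the work surface, if the arm or the gripper's body presses on something with over 40 N, if the wrist force passes 120 N, or if a joint passes its speed limit or range.

### The arm

A 7-joint arm with a two-finger parallel gripper is mounted at the origin on the work surface. World frame = base frame: x ahead of the robot, y to its left, z up, the work surface at z = 0. Lengths are in m, angles in rad, forces in N, time in s.
With the tool pointing down it reaches from about 0.4 to 0.85 m from the base axis. Payload 4.5 kg.
Tool frame: the origin (TCP) lies midway between the tips of the shut fingers; the grasp point (between the pads) lies 19 mm behind it; z points along the fingers, y is the direction in which the jaws open and shut (so a half turn about z gives the same grasp; the last joint's range is limited). The gripper opens to 88 mm and grips with 3 to 60 N. Pads are 18 mm wide; open, the fingers measure 123 mm over their backs; the gripper's body (75 mm by 187 mm) begins 45 mm behind the grasp point.
Start: joints at [1.372, 0.689, -0.195, 1.565, 0.157, 0.902, -0.215], TCP at [0.144, -0.608, 0.239] pointing down, gripper open.
Joint ranges: [-3.01, 3.01], [-0.46, 2.08], [-1.47, 1.51], [0.13, 2.56], [-1, 4.14], [0.04, 2.09], [-2.66, 2.66]. Speed limits (rad/s): [2.57, 2.57, 3.14, 3.14, 3.14, 3.14, 3.14].

### API

Orientations are given as a unit quaternion [x, y, z, w].
In Python, from plant import r gives the robot as it stands. The module is installed in compiled form; this text tells all that it offers.
- The arm moves only by the shell command python3 -m jog 'ROWS' [FORCE]. ROWS is JSON, a list of rows, each an object with "translation": the shift along the tool's x, y, z in units of 40 mm (1.0 is 40 mm), a list of three; "twist": the turn about the tool's z in units of 6 degrees (1.0 is 6 degrees); "claw": the opening in per cent of the stroke, from 0 (shut) to 100 (fully open). A call has 1 to 20 rows; each row shifts and turns the commanded pose from where the row before left it, along the tool's axes as they then stand; what a row does not reach is not made up. A row lasts 1/12 s, in which the tool goes at most 41.7 mm and 7.16 degrees, less where a joint would pass 70% of its speed; a pose out of reach is approached as far as the arm can. A call is refused whole if a number of a shift passes 1 or a number of a turn 1, either way. A call with a gripper value outside its range is refused whole. The fingers move at their own pace and stop on an object; FORCE is the grip in N (left out, the last holds). Time passes only in rows, so rows that do not move let the fingers close. It gives the time, the measured TCP pose, the force and the opening at its end, in the units of the state.
- r.get_state(): the state, without advancing time (a new reading comes with each control period).
- r.snapshot(name): name is "side" or "top" or "wrist"; returns a dict with "img" (480x640x3 uint8, red, green, blue), "fx", "fy", "cx", "cy" (pixels), "origin" and "rotation" of the camera in the world; the wrist camera has in their place "T_tool_cam" (4x4, takes a point from camera to tool coordinates, whose origin is the TCP and whose axes are the flange's). Camera axes: x right, y up, looking along -z (the intrinsics and any distortion apply to the point x, -y, -z); pixel columns grow to the right and rows downward; lengths in m; the calibration is good to about 2 mm. A picture is of the moment at which its call begins: read the wrist's pose just before it. There is no depth.
- r.finish_job(): hands the job in, once; it reports no verdict.
Trained networks look in the newest picture that a camera, given by its name, has taken for a name from the list of things; names that differ only in an ending like _2 or _b are one class to them, and where a whole thing is asked for, a point or a joint stands for the part that bears it (a point fixed in the world has none). Each returns a list of dicts, best first, with "confidence" (0 to 1); they miss things now and then, are a little off and sometimes report something else, mostly with a low value. They report only what shows in the picture. A call takes as long as a camera call.
- r.spot_in(label, camera): "rect" ([left, top, right, bottom] in pixels, round what is visible of it).
- r.spot_point(label, camera): "location" ([row, column] in pixels: a listed point, or the origin of a listed thing).
The state is a dict: "clock": time; "q": joint angles; "qd": joint speeds; "joint_torque": joint torques, N m; "tool_pos": TCP position; "eef_rot": TCP orientation; "contact_force": force on the tool from outside, world axes, zero at the start; "moment": the same for the moment, N m; "opening": opening from 0.0 (shut) to 1.0 (fully open).
Only numpy, scipy, OpenCV 4.12 (cv2) and the standard library are available. Lean on these libraries where they do the work, as an engineer would, in place of code of your own. Each camera call takes 0.05 s, during which the arm holds its last target. There are 200 camera calls.

## Working session

There is one attempt and no reset: what is moved stays moved. The work goes in short steps, Python scripts to look and compute and a shell command to move; the robot and the scene stay as the last step left them, time stands still between calls to the robot, and variables do not carry over. Pictures are saved under pics/ and viewed, about 8 in all and at most 12, crops included, and the job is handed in when it is done.

```bash
mkdir -p pics; cat > h.py <<'E'
import numpy as np, cv2
from scipy.spatial.transform import Rotation as R
from plant import r
def ray(s,px):  # px=(row,col)
    d=np.array([(px[1]-s['cx'])/s['fx'],-(px[0]-s['cy'])/s['fy'],-1.])
    if 'origin' in s: o,Rm=np.array(s['origin']),np.array(s['rotation'])
    else: o,Rm=s['o'],s['R']
    if Rm.shape!=(3,3): Rm=R.from_quat(Rm).as_matrix()
    return o,Rm@d
def at(s,px,z):
    o,d=ray(s,px); return o+d*(z-o[2])/d[2]
def snap(n):
    st=r.get_state(); s=r.snapshot(n)
    if 'T_tool_cam' in s:
        T=np.array(s['T_tool_cam']); Rt=R.from_quat(st['eef_rot']).as_matrix()
        s['o']=np.array(st['tool_pos'])+Rt@T[:3,3]; s['R']=Rt@T[:3,:3]
    return s
def save(s,name): cv2.imwrite('pics/'+name,s['img'][:,:,::-1])
Z=dict(stage=0,carriage=0,pointer_tip=.042,red_index=.031,blue_index=.031,knob=.066,lever_post=.084,lever_pivot=.084,jar=0,mould_tray=0,cassettes=0)
def pts(s,cam,names):
    out={}
    for n in names:
        for d in r.spot_point(n,cam)[:2]:
            p=at(s,d['location'],Z[n]); out.setdefault(n,p)
            print(cam,n,round(d['confidence'],2),np.round(d['location'],1),np.round(p,4))
    return out
E
python3 - <<'E'
from h import *
s=snap('top'); print([k for k in s]); print(s['fx'],s['origin'],np.round(s['rotation'],3)); save(s,'top0.png')
pts(s,'top',Z)
s=snap('side'); save(s,'side0.png'); print(s['origin']); pts(s,'side',Z)
print(r.get_state())
E
```

```text
['img', 'fx', 'fy', 'cx', 'cy', 'origin', 'rotation']
469.0100833085509 [0.43427163 0.03504265 1.12225939] [ 0.071 -0.066 -0.701  0.707]
top carriage 0.69 [259.3 344.5] [ 0.615  -0.0304  0.    ]
top pointer_tip 0.78 [224.8 344.3] [ 0.6908 -0.0277  0.042 ]
top pointer_tip 0.45 [263.2 347.2] [ 0.5991 -0.0341  0.042 ]
top red_index 0.7 [308.2 311.1] [0.4951 0.049  0.031 ]
top red_index 0.58 [232.1 335. ] [ 0.6754 -0.0062  0.031 ]
top blue_index 0.57 [228.6 348.6] [ 0.6842 -0.0386  0.031 ]
top knob 0.68 [274.8 392.2] [ 0.5697 -0.1342  0.066 ]
top lever_post 0.69 [308.5 309.3] [0.4915 0.0522 0.084 ]
top lever_pivot 0.62 [279.4 305.6] [0.5556 0.0611 0.084 ]
top jar 0.93 [262.1 443.5] [ 0.61   -0.2693  0.    ]
top mould_tray 0.63 [254.3 233.1] [0.6252 0.2402 0.    ]
top cassettes 0.59 [198.4 342.6] [ 0.7681 -0.0262  0.    ]
[ 0.43680887 -0.65954866  0.77199163]
side stage 0.82 [309.6 304.2] [ 0.59   -0.0274  0.    ]
side carriage 0.88 [305.3 318.5] [ 0.6164 -0.0245  0.    ]
side pointer_tip 0.22 [309.7 305.1] [ 0.583  -0.0624  0.042 ]
side red_index 0.55 [280.4 346.3] [ 0.6711 -0.0079  0.03
[... 547 characters left out ...]
array([ 1.37178308,  0.68911622, -0.19460309,  1.56531043,  0.15731974,
        0.90251896, -0.215075  ]), 'qd': array([ 6.72919592e-04,  1.63422434e-03, -2.08972023e-05, -4.21521298e-04,
        5.93004024e-04, -8.21109585e-04,  1.31863319e-03]), 'joint_torque': array([ 3.83733800e-05, -5.27504325e+01, -1.26681257e+00, -1.53744400e+01,
       -5.18083409e-02, -8.16680094e-04,  5.10286299e-06]), 'tool_pos': array([ 0.14421994, -0.6081436 ,  0.23872987]), 'eef_rot': array([ 9.93228722e-01,  1.16175323e-01, -1.14860920e-06,  1.72484797e-05]), 'contact_force': array([-0.21887057, -0.31238079, -0.40608834]), 'moment': array([-0.00938001, -0.0161302 , -0.02404921]), 'opening': 1.0017165216805786}
```

```bash
python3 - <<'E'
import cv2,numpy as np
a=cv2.imread('pics/top0.png')[180:340,250:470]; b=cv2.imread('pics/side0.png')[180:400,200:440]
a=cv2.resize(a,None,fx=3.5,fy=3.5,interpolation=cv2.INTER_CUBIC); cv2.imwrite('pics/c1.png',a)
b=cv2.resize(b,None,fx=2.7,fy=2.7,interpolation=cv2.INTER_CUBIC); cv2.imwrite('pics/c2.png',b)
E
```

```text
(no output)
```

View pics/c1.png

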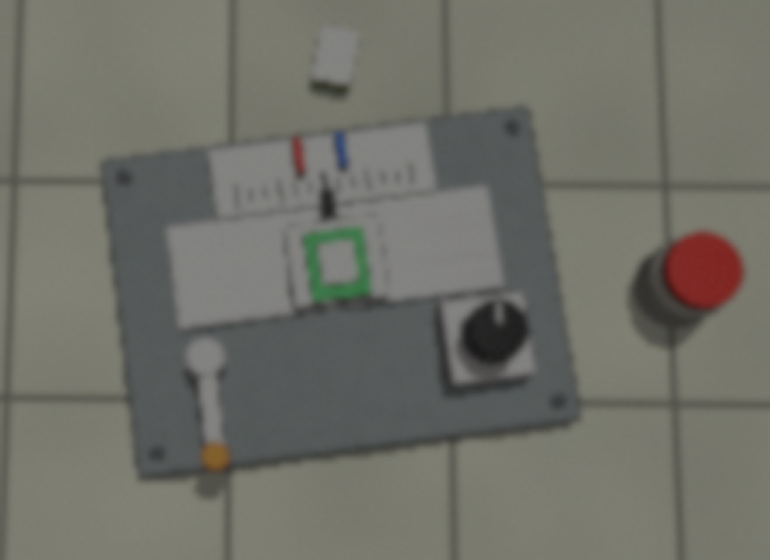

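View pics/c2.png

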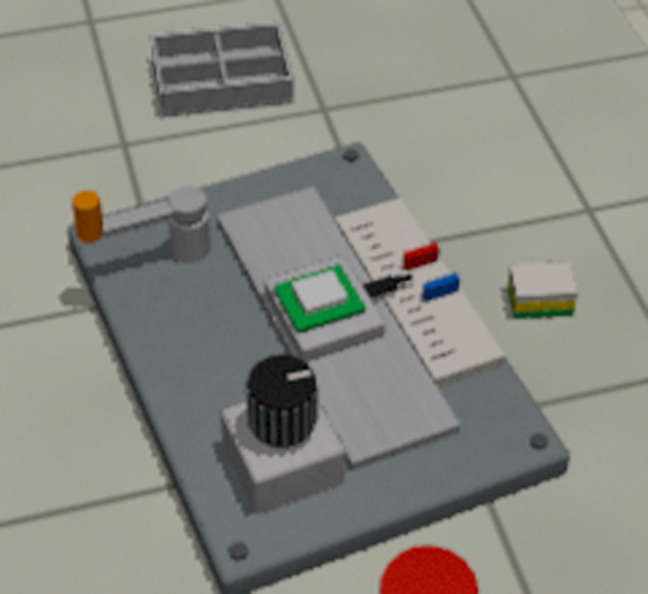

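Top crop: pointer tip at about (326,178), between the red block (301,175) and the blue one (342,168). The knob is at (495,330), and the lever is open with its post at (215,457). The side view agrees. Next I fit the stage pose from its corners.

```bash
cat > pose.py <<'E'
from h import *
s=snap('top')
C=np.array([[102,160],[528,107],[580,423],[140,478]])/3.5+[250,180]   # col,row ; corners (+x+y),(+x-y),(-x-y),(-x+y)
W=np.array([at(s,(c[1],c[0]),.022)[:2] for c in C])
print(W.round(4),[np.linalg.norm(W[i]-W[i-1]).round(4) for i in range(4)])
L=np.array([[.12,.15],[.12,-.15],[-.1,-.15],[-.1,.15]])
a=L-L.mean(0);b=W-W.mean(0)
th=np.arctan2((a[:,0]*b[:,1]-a[:,1]*b[:,0]).sum(),(a*b).sum())
Rm=np.array([[np.cos(th),-np.sin(th)],[np.sin(th),np.cos(th)]]); t=W.mean(0)-Rm@L.mean(0)
print('th',th,'t',t,'res',(W-(L@Rm.T+t)).round(4))
np.savez('stage.npz',th=th,t=t,R=Rm)
print('pivot',Rm@[-.03,.095]+t)
for n,p in dict(knobtop=(.0,.0),).items(): pass
def loc(p): return Rm.T@(np.array(p[:2])-t)
for n,cr,z in [('ptip',(326,180),.042),('redface',(301,174),.040),('post',(215,455),.092),('knobtop',(495,332),.100),('pivot',(206,355),.08)]:
    w=at(s,(cr[1]/3.5+180,cr[0]/3.5+250),z); print(n,w.round(4),'stage',loc(w).round(4))
s2=r.snapshot('side')
for n,cr,z in [('ptip',(410,279),.042),('redtopfront',(405,254),.045),('post',(87,200),.092),('knobtop',(282,381),.100)]:
    w=at(s2,(cr[1]/2.7+180,cr[0]/2.7+200),z); print('side',n,w.round(4),'stage',loc(w).round(4))
E
python3 pose.py
```

```text
[[ 0.6921  0.128 ]
 [ 0.7319 -0.1659]
 [ 0.5147 -0.1946]
 [ 0.4759  0.0978]] [np.float64(0.2183), np.float64(0.2966), np.float64(0.2191), np.float64(0.295)]
th 0.1337788130929499 t [ 0.59374341 -0.0349902 ] res [[-0.0005 -0.0017]
 [-0.0008  0.0018]
 [ 0.      0.0024]
 [ 0.0013 -0.0025]]
pivot [0.55134035 0.05515957]
ptip [ 0.6747 -0.025   0.042 ] stage [ 0.0816 -0.0009]
redface [ 0.6792 -0.0082  0.04  ] stage [0.0882 0.0152]
post [0.4878 0.0474 0.092 ] stage [-0.094   0.0958]
knobtop [ 0.5652 -0.1271  0.1   ] stage [-0.0406 -0.0875]
pivot [0.5515 0.0539 0.08  ] stage [-0.03    0.0937]
side ptip [ 0.6748 -0.0266  0.042 ] stage [ 0.0814 -0.0025]
side redtopfront [ 0.6773 -0.0076  0.045 ] stage [0.0865 0.016 ]
side post [0.4853 0.0454 0.092 ] stage [-0.0968  0.0942]
side knobtop [ 0.565  -0.1308  0.1   ] stage [-0.0412 -0.0911]
```

```bash
python3 -m jog '[{"translation":[0.65,-0.46,0],"twist":0,"claw":80},{"translation":[0.65,-0.46,0],"twist":0,"claw":80},{"translation":[0.65,-0.46,0],"twist":0,"claw":80},{"translation":[0.65,-0.46,0],"twist":0,"claw":80},{"translation":[0.65,-0.46,0],"twist":0,"claw":80},{"translation":[0.65,-0.46,0],"twist":0,"claw":80},{"translation":[0.65,-0.46,0],"twist":0,"claw":80},{"translation":[0.65,-0.46,0],"twist":0,"claw":80},{"translation":[0.65,-0.46,0],"twist":0,"claw":80},{"translation":[0.65,-0.46,0],"twist":0,"claw":80},{"translation":[0.65,-0.46,0],"twist":0,"claw":80},{"translation":[0.65,-0.46,0],"twist":0,"claw":80},{"translation":[0.65,-0.46,0],"twist":0,"claw":80},{"translation":[0.65,-0.46,0],"twist":0,"claw":80},{"translation":[0.65,-0.46,0],"twist":0,"claw":80},{"translation":[0.65,-0.46,0],"twist":0,"claw":80},{"translation":[0.65,-0.46,0],"twist":0,"claw":80},{"translation":[0.65,-0.46,0],"twist":0,"claw":80},{"translation":[0.65,-0.46,0],"twist":0,"claw":80},{"translation":[0.65,-0.46,0],"twist":0,"claw":80}]' 
python3 - <<'E'
from h import *
s=snap('wrist'); save(s,'w0.png'); pts(s,'wrist',['knob','pointer_tip','red_index','lever_post'])
st=r.get_state(); print(st['q'].round(3),st['tool_pos'],R.from_quat(st['eef_rot']).as_matrix().round(3))
E
```

```text
clock: 2.97
tool_pos: [0.5662, -0.1287, 0.2389]
eef_rot: [0.993, 0.116, 0.0, 0.0]
contact_force: [0.2, 0.1, 0.2]
opening: 0.798
wrist knob 0.96 [215.  331.5] [ 0.567  -0.1291  0.066 ]
wrist pointer_tip 0.76 [ 38.7 232.3] [ 0.6786 -0.0245  0.042 ]
wrist red_index 0.76 [ 35.5 215.8] [ 0.679  -0.0088  0.031 ]
wrist lever_post 0.71 [268.3  91.9] [0.4849 0.0474 0.084 ]
[ 0.221  0.626 -0.125  1.708  0.102  0.814 -1.289] [ 0.56474444 -0.13073396  0.23855884] [[ 0.973  0.23  -0.001]
 [ 0.23  -0.973 -0.001]
 [-0.001  0.001 -1.   ]]
```

View pics/w0.png

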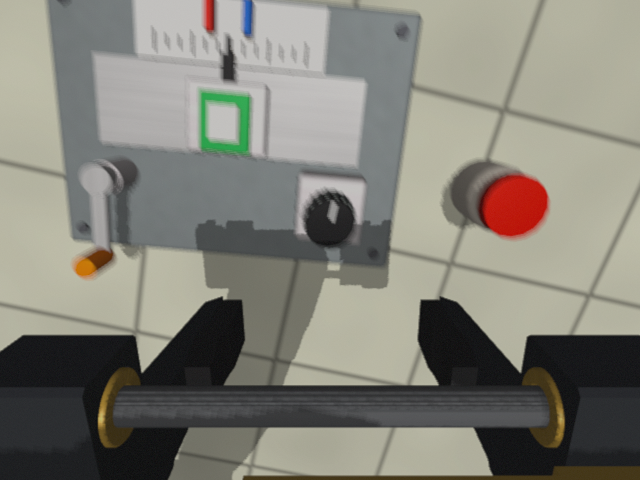

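Wrist view: knob at (331,215), pointer (229,40) just right of the red block (210,15), jar well clear. The jaws are centred over the knob, so I descend and grip.

```bash
python3 -m jog '[{"translation":[0.03,0,0],"twist":0,"claw":60},{"translation":[0,0,0.7],"twist":0,"claw":60},{"translation":[0,0,0.7],"twist":0,"claw":60},{"translation":[0,0,0.7],"twist":0,"claw":60},{"translation":[0,0,0.7],"twist":0,"claw":60},{"translation":[0,0,0.7],"twist":0,"claw":60},{"translation":[0,0,0.5],"twist":0,"claw":60},{"translation":[0,0,0.35],"twist":0,"claw":60},{"translation":[0,0,0],"twist":0,"claw":60},{"translation":[0,0,0],"twist":0,"claw":35},{"translation":[0,0,0],"twist":0,"claw":35},{"translation":[0,0,0],"twist":0,"claw":35},{"translation":[0,0,0],"twist":0,"claw":35},{"translation":[0,0,0],"twist":0,"claw":35},{"translation":[0,0,0],"twist":0,"claw":35},{"translation":[0,0,0],"twist":0,"claw":35}]' 45
```

```text
clock: 4.55
tool_pos: [0.5667, -0.1295, 0.0657]
eef_rot: [0.993, 0.116, 0.0, -0.0]
contact_force: [-2.5, 2.5, 6.5]
opening: 0.418
```

```bash
python3 -m jog '[{"translation":[0,0,0],"twist":0,"claw":20},{"translation":[0,0,0],"twist":-0.8,"claw":20},{"translation":[0,0,0],"twist":-0.8,"claw":20},{"translation":[0,0,0],"twist":-0.8,"claw":20},{"translation":[0,0,0],"twist":-0.8,"claw":20},{"translation":[0,0,0],"twist":-0.8,"claw":20},{"translation":[0,0,0],"twist":-0.8,"claw":20},{"translation":[0,0,0],"twist":0,"claw":20}]' 50
python3 - <<'E'
from h import *
st=r.get_state(); print(st['q'].round(3),st['contact_force'],st['moment'])
for c in('top','side'):
    s=snap(c); save(s,c+'1.png'); p=pts(s,c,['pointer_tip','red_index','carriage','knob'])
E
```

```text
clock: 5.22
tool_pos: [0.5668, -0.1297, 0.0657]
eef_rot: [0.933, 0.361, 0.001, 0.0]
contact_force: [-0.7, 1.9, 7.2]
opening: 0.421
[ 0.263  0.886 -0.203  1.821  0.353  0.469 -1.016] [-0.71398584  1.8930534   7.19969117] [ 0.43155402  0.34895854 -0.04349207]
top pointer_tip 0.89 [228.2 341.1] [ 0.6825 -0.0202  0.042 ]
top red_index 0.6 [228.2 335.5] [ 0.6849 -0.0074  0.031 ]
top carriage 0.69 [257.7 342.8] [ 0.6189 -0.0262  0.    ]
side pointer_tip 0.58 [280.6 351.3] [ 0.6758 -0.0203  0.042 ]
side red_index 0.57 [278.4 349.8] [ 0.6785 -0.005   0.031 ]
side carriage 0.78 [309.  315.8] [ 0.6097 -0.0314  0.    ]
side knob 0.7 [336.4 304.6] [ 0.5644 -0.1326  0.066 ]
```

```bash
python3 -m jog '[{"translation":[0,0,0],"twist":-0.9,"claw":20},{"translation":[0,0,0],"twist":-0.9,"claw":20},{"translation":[0,0,0],"twist":-0.9,"claw":20},{"translation":[0,0,0],"twist":-0.9,"claw":20},{"translation":[0,0,0],"twist":-0.9,"claw":20},{"translation":[0,0,0],"twist":-0.9,"claw":20},{"translation":[0,0,0],"twist":-0.9,"claw":20},{"translation":[0,0,0],"twist":-0.9,"claw":20},{"translation":[0,0,0],"twist":-0.9,"claw":20},{"translation":[0,0,0],"twist":-0.9,"claw":20},{"translation":[0,0,0],"twist":-0.9,"claw":20},{"translation":[0,0,0],"twist":-0.9,"claw":20},{"translation":[0,0,0],"twist":0,"claw":20}]'
python3 - <<'E'
from h import *
st=r.get_state(); print(st['q'].round(3),st['contact_force'],st['moment'])
ims=[]
for c in('top','side'):
    s=snap(c); save(s,c+'2.png'); p=pts(s,c,['pointer_tip','red_index'])
    a=s['img'][205:255,310:370] if c=='top' else s['img'][255:305,325:385]
    ims.append(cv2.resize(a,(390,325),interpolation=cv2.INTER_CUBIC))
cv2.imwrite('pics/m2.png',np.hstack(ims)[:,:,::-1])
E
```

```text
clock: 6.8
tool_pos: [0.5674, -0.1297, 0.0658]
eef_rot: [0.594, 0.805, 0.001, 0.001]
contact_force: [-1.4, 2.5, 6.0]
opening: 0.417
[ 0.424  0.923 -0.49   1.812  0.733  0.595 -0.228] [-1.4434051   2.48295677  5.97166184] [ 0.38921566  0.21517214 -0.05403515]
top pointer_tip 0.94 [229.5 336.1] [ 0.6792 -0.0084  0.042 ]
side pointer_tip 0.46 [276.1 346.6] [ 0.6712 -0.008   0.042 ]
```

View pics/m2.png

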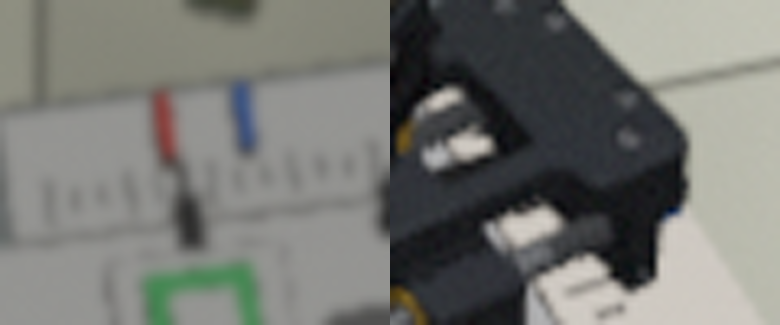

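Top crop: the tip (180,163) is about 10 px (~3.6 mm) to the right of the red block's line (170,163). About 24° more is needed.

```bash
python3 -m jog '[{"translation":[0,0,0],"twist":-0.8,"claw":20},{"translation":[0,0,0],"twist":-0.8,"claw":20},{"translation":[0,0,0],"twist":-0.8,"claw":20},{"translation":[0,0,0],"twist":-0.8,"claw":20},{"translation":[0,0,0],"twist":-0.9,"claw":20},{"translation":[0,0,0],"twist":0,"claw":20},{"translation":[0,0,0],"twist":0,"claw":20},{"translation":[0,0,0],"twist":0,"claw":60},{"translation":[0,0,0],"twist":0,"claw":60},{"translation":[0,0,0],"twist":0,"claw":60},{"translation":[0,0,0],"twist":0,"claw":60},{"translation":[0,0,-0.6],"twist":0,"claw":60},{"translation":[0,0,-0.6],"twist":0,"claw":60},{"translation":[0,0,-0.6],"twist":0,"claw":60},{"translation":[0,0,-0.6],"twist":0,"claw":60},{"translation":[0,0,-0.6],"twist":0,"claw":60},{"translation":[0,0,-0.6],"twist":0,"claw":60},{"translation":[0,0,-0.4],"twist":0,"claw":60},{"translation":[0,0,0],"twist":0,"claw":60},{"translation":[0,0,0],"twist":0,"claw":60}]'
python3 - <<'E'
from h import *
st=r.get_state(); print(st['q'].round(3),st['tool_pos'].round(4),2*np.arctan2(st['eef_rot'][1],st['eef_rot'][0]))
for c in('top','side','wrist'):
    s=snap(c); save(s,c+'3.png'); p=pts(s,c,['pointer_tip','red_index'])
E
```

```text
clock: 8.77
tool_pos: [0.5667, -0.1302, 0.225]
eef_rot: [0.411, 0.912, -0.0, 0.001]
contact_force: [-0.0, -1.5, -0.0]
opening: 0.597
[ 0.576  0.741 -0.769  1.7    0.614  0.956  0.295] [ 0.5667 -0.1302  0.225 ] 2.2952863439381135
top pointer_tip 0.96 [229.2 335.5] [ 0.68   -0.0069  0.042 ]
top red_index 0.58 [228.  336.7] [ 0.6854 -0.0102  0.031 ]
side pointer_tip 0.75 [275.2 345.1] [ 0.6693 -0.0053  0.042 ]
side red_index 0.53 [278.7 350.9] [ 0.6801 -0.0061  0.031 ]
wrist pointer_tip 0.69 [197.2 530.6] [ 0.6776 -0.0107  0.042 ]
wrist pointer_tip 0.42 [220.3 333.5] [ 0.5699 -0.1324  0.042 ]
wrist red_index 0.55 [188.9 528.9] [ 0.6766 -0.005   0.031 ]
```

```bash
python3 - <<'E'
import cv2,numpy as np
w=cv2.imread('pics/wrist3.png')[145:245,475:595]; t=cv2.imread('pics/top3.png')[210:250,312:360]; s=cv2.imread('pics/side3.png')[260:300,328:376]
z=lambda a,sz:cv2.resize(a,sz,interpolation=cv2.INTER_CUBIC)
im=np.hstack([z(w,(480,400)),np.vstack([z(t,(240,200)),z(s,(240,200))])]); cv2.imwrite('pics/m3.png',im)
E
```

```text
(no output)
```

View pics/m3.png

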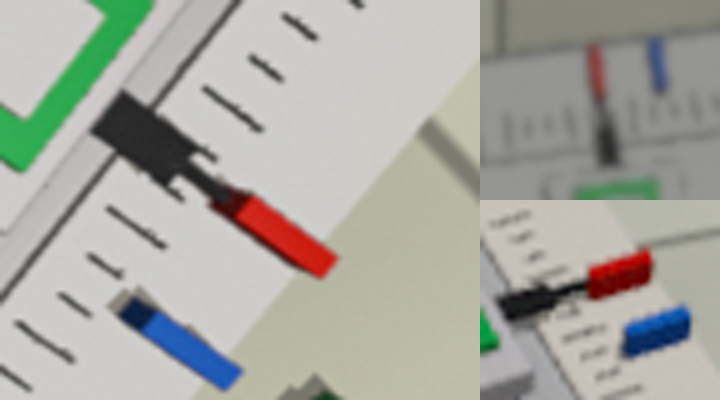

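```bash
python3 - <<'E'
from h import *
S=np.load('stage.npz'); loc=lambda p:(S['R'].T@(p[:2]-S['t']))*1000
s=snap('wrist')
f=lambda x,y,z:loc(at(s,(145+y/4,475+x/4),z)).round(1)
print('red near corners',f(250,197,.045),f(234,215,.045),'far',f(337,258,.045),f(322,277,.045))
print('tip region',f(226,198,.042),'needle mid',f(205,181,.042),'body', f(148,137,.043), 'blue',f(146,308,.045),f(130,325,.045))
E
```

```text
red near corners [88.8 17.6] [88.7 13. ] far [112.3  18.2] [112.5  13.5]
tip region [86.5 15.1] needle mid [80.5 15.3] body [64.4 15.5] blue [ 86.9 -11.7] [ 86.6 -16.3]
```

Wrist crop, with the knob released: the needle tip (226,198) meets the middle of the red block's near face (242,206). In the stage frame that is y 15.1 for the tip against 15.3 for the block. It stays lined up. Next is the lever: go above the post and turn.

```bash
python3 -m jog '[{"translation":[0.58,0.18,0],"twist":0,"claw":60},{"translation":[0.58,0.18,0],"twist":0,"claw":60},{"translation":[0.58,0.18,0],"twist":0,"claw":60},{"translation":[0.58,0.18,0],"twist":0,"claw":60},{"translation":[0.58,0.18,0],"twist":0,"claw":60},{"translation":[0.58,0.18,0],"twist":0,"claw":60},{"translation":[0.58,0.18,0],"twist":0,"claw":60},{"translation":[0.58,0.18,0],"twist":0,"claw":60},{"translation":[0,0,0],"twist":-0.93,"claw":60},{"translation":[0,0,0],"twist":-0.93,"claw":60},{"translation":[0,0,0],"twist":-0.93,"claw":60},{"translation":[0,0,0],"twist":-0.93,"claw":60},{"translation":[0,0,0],"twist":-0.93,"claw":60},{"translation":[0,0,0],"twist":-0.93,"claw":60},{"translation":[0,0,0],"twist":-0.93,"claw":60},{"translation":[0,0,0],"twist":-0.93,"claw":60},{"translation":[0,0,0],"twist":-0.93,"claw":60},{"translation":[0,0,0],"twist":-0.93,"claw":60}]'
python3 - <<'E'
from h import *
st=r.get_state(); print(st['q'].round(3),st['tool_pos'].round(4),2*np.arctan2(st['eef_rot'][1],st['eef_rot'][0]))
for c in('wrist','side'):
    s=snap(c); save(s,c+'4.png'); p=pts(s,c,['lever_post','lever_pivot'])
E
```

```text
clock: 10.77
tool_pos: [0.4866, 0.0473, 0.2247]
eef_rot: [-0.066, 0.998, -0.0, 0.0]
contact_force: [-0.3, -0.1, -1.2]
opening: 0.597
[ 0.419  0.716 -1.032  1.96   0.779  0.93   0.689] [0.4866 0.0473 0.2247] 3.274393356692376
wrist lever_post 0.94 [229.8 330. ] [0.4879 0.0468 0.084 ]
wrist lever_pivot 0.95 [306.8 331.1] [0.5498 0.0559 0.084 ]
side lever_post 0.6 [256.1 233.8] [0.4876 0.0482 0.084 ]
side lever_post 0.46 [293.5 397.3] [ 0.7241 -0.1026  0.084 ]
```

```bash
python3 -m jog '[{"translation":[0,0,0.7],"twist":0,"claw":60},{"translation":[0,0,0.7],"twist":0,"claw":60},{"translation":[0,0,0.7],"twist":0,"claw":60},{"translation":[0,0,0.7],"twist":0,"claw":60},{"translation":[0,0,0.6],"twist":0,"claw":60},{"translation":[0,0,0.4],"twist":0,"claw":60},{"translation":[0,0,0],"twist":0,"claw":60},{"translation":[0,0,0],"twist":0,"claw":15},{"translation":[0,0,0],"twist":0,"claw":15},{"translation":[0,0,0],"twist":0,"claw":15},{"translation":[0,0,0],"twist":0,"claw":15},{"translation":[0,0,0],"twist":0,"claw":15},{"translation":[0,0,0],"twist":0,"claw":15},{"translation":[0,0,0],"twist":0,"claw":15},{"translation":[0,0,0],"twist":0,"claw":15}]' 20
```

```text
clock: 12.32
tool_pos: [0.4868, 0.0474, 0.0731]
eef_rot: [-0.064, 0.998, 0.0, 0.0]
contact_force: [-0.1, 0.2, 3.1]
opening: 0.195
```

```bash
python3 -m jog '[{"translation":[-0.006,0.142,0],"twist":0.83,"claw":10},{"translation":[-0.006,0.142,0],"twist":0.83,"claw":10},{"translation":[-0.006,0.142,0],"twist":0.83,"claw":10},{"translation":[-0.006,0.142,0],"twist":0.83,"claw":10},{"translation":[-0.006,0.142,0],"twist":0.83,"claw":10},{"translation":[-0.006,0.142,0],"twist":0.83,"claw":10},{"translation":[-0.006,0.142,0],"twist":0.83,"claw":10},{"translation":[-0.006,0.142,0],"twist":0.83,"claw":10}]'; python3 -c "
from h import *
st=r.get_state();p=st['tool_pos'];print(p,st['contact_force'],st['q'][6]);d=p[:2]-[.5513,.0552];print(np.hypot(*d),np.arctan2(d[1],d[0]),2*np.arctan2(st['eef_rot'][1],st['eef_rot'][0]))"
```

```text
clock: 12.98
tool_pos: [0.4964, 0.0903, 0.073]
eef_rot: [0.282, 0.959, -0.001, 0.0]
contact_force: [-0.2, -2.0, 4.4]
opening: 0.195
[0.49638064 0.09032909 0.0729897 ] [-0.20992789 -2.01652415  4.37780956] -0.2934286442592794
0.06519347455311678 2.572528750261748 2.5700605521134476
```

```bash
cat > st.py <<'E'
from h import *
st=r.get_state();p=st['tool_pos'];d=p[:2]-[.5513,.0552]
ph=np.arctan2(d[1],d[0]);F=st['contact_force']
print('q7',st['q'][6].round(2),'F',F.round(1),'r',np.hypot(*d).round(4),'phi',ph.round(3),'yaw',round(2*np.arctan2(st['eef_rot'][1],st['eef_rot'][0]),3),'Ftan',(F[0]*-np.sin(ph)+F[1]*np.cos(ph)).round(1),'Mz',st['moment'].round(2))
E
python3 -m jog '[{"translation":[-0.002,0.071,0],"twist":0.42,"claw":10},{"translation":[-0.002,0.071,0],"twist":0.42,"claw":10},{"translation":[-0.002,0.071,0],"twist":0.42,"claw":10}]'; python3 st.py
python3 -m jog '[{"translation":[-0.002,0.071,0],"twist":0.42,"claw":10},{"translation":[0,0,0],"twist":0,"claw":10}]'; python3 st.py
python3 -m jog '[{"translation":[-0.002,0.071,0],"twist":0.42,"claw":10},{"translation":[0,0,0],"twist":0,"claw":10}]'; python3 st.py
```

```text
clock: 13.23
tool_pos: [0.5015, 0.0972, 0.073]
eef_rot: [0.343, 0.939, -0.001, 0.0]
contact_force: [-0.4, -1.5, 3.9]
opening: 0.197
q7 -0.4 F [-0.4 -1.5  3.9] r 0.0652 phi 2.441 yaw 2.44 Ftan 1.4 Mz [-0.28 -0.15  0.1 ]
clock: 13.4
tool_pos: [0.5038, 0.0998, 0.0731]
eef_rot: [0.364, 0.932, -0.0, 0.001]
contact_force: [1.3, -0.0, 3.5]
opening: 0.196
q7 -0.43 F [ 1.3 -0.   3.5] r 0.0652 phi 2.387 yaw 2.397 Ftan -0.9 Mz [-0.13 -0.41 -0.03]
clock: 13.57
tool_pos: [0.5053, 0.1015, 0.0729]
eef_rot: [0.384, 0.924, -0.0, 0.0]
contact_force: [-0.1, -1.1, 3.7]
opening: 0.194
q7 -0.46 F [-0.1 -1.1  3.7] r 0.0653 phi 2.352 yaw 2.354 Ftan 0.8 Mz [-0.32 -0.21  0.03]
```

```bash
for i in 1; do :; done
python3 -m jog '[{"translation":[-0.002,0.071,0],"twist":0.42,"claw":10},{"translation":[0,0,0],"twist":0,"claw":10}]' >/dev/null; python3 st.py
python3 -m jog '[{"translation":[-0.002,0.071,0],"twist":0.42,"claw":10},{"translation":[0,0,0],"twist":0,"claw":10}]'>/dev/null; python3 st.py
python3 -m jog '[{"translation":[-0.002,0.071,0],"twist":0.42,"claw":10},{"translation":[0,0,0],"twist":0,"claw":10}]'>/dev/null; python3 st.py
```

```text
q7 -0.49 F [-2.5 -3.8  7.7] r 0.0651 phi 2.349 yaw 2.311 Ftan 4.4 Mz [-0.91  0.47  0.15]
q7 -0.53 F [-7.2 -7.7 10.6] r 0.0648 phi 2.349 yaw 2.266 Ftan 10.5 Mz [-1.45  1.18  0.11]
q7 -0.56 F [-9.2 -9.5 14.4] r 0.0645 phi 2.348 yaw 2.221 Ftan 13.2 Mz [-2.03  1.92  0.08]
```

```bash
python3 -m jog '[{"translation":[0,0.1,0],"twist":0,"claw":10},{"translation":[0,0,0],"twist":0,"claw":10}]' 45; python3 st.py
python3 -m jog '[{"translation":[0,0.12,0],"twist":0,"claw":10},{"translation":[0,0,0],"twist":0,"claw":10},{"translation":[0,0,0],"twist":0,"claw":10}]'>/dev/null; python3 st.py
python3 -m jog '[{"translation":[0,0.12,0],"twist":0,"claw":10},{"translation":[0,0,0],"twist":0,"claw":10},{"translation":[0,0,0],"twist":0,"claw":10}]'>/dev/null; python3 st.py
```

```text
clock: 14.23
tool_pos: [0.5061, 0.1014, 0.0716]
eef_rot: [0.443, 0.896, -0.011, -0.003]
contact_force: [-17.0, -12.3, 18.8]
opening: 0.186
q7 -0.55 F [-17.  -12.3  18.8] r 0.0646 phi 2.345 yaw 2.223 Ftan 20.7 Mz [-2.7   3.16  0.1 ]
q7 -0.54 F [-22.3 -16.3  23.8] r 0.0647 phi 2.341 yaw 2.223 Ftan 27.4 Mz [-3.38  4.52  0.1 ]
q7 -0.54 F [-28.9 -19.3  29.9] r 0.0648 phi 2.338 yaw 2.222 Ftan 34.2 Mz [-4.04  5.92  0.08]
```

```bash
python3 -m jog '[{"translation":[0,-0.15,0],"twist":0,"claw":10},{"translation":[0,-0.15,0],"twist":0,"claw":10},{"translation":[0,0,0],"twist":0,"claw":10},{"translation":[0,0,0],"twist":0,"claw":10}]'>/dev/null; python3 st.py
python3 -m jog '[{"translation":[0,0,0],"twist":0,"claw":70},{"translation":[0,0,0],"twist":0,"claw":70},{"translation":[0,0,0],"twist":0,"claw":70},{"translation":[0,0,0],"twist":0,"claw":70},{"translation":[0,0,0],"twist":0,"claw":70},{"translation":[0,0,0],"twist":0,"claw":70}]'; python3 st.py
```

```text
q7 -0.55 F [-12.  -10.   14.9] r 0.0645 phi 2.347 yaw 2.223 Ftan 15.5 Mz [-2.18  2.36  0.15]
clock: 15.57
tool_pos: [0.5131, 0.1091, 0.0727]
eef_rot: [0.443, 0.896, 0.001, -0.0]
contact_force: [1.1, -0.5, -0.5]
opening: 0.622
q7 -0.56 F [ 1.1 -0.5 -0.5] r 0.066 phi 2.187 yaw 2.223 Ftan -0.6 Mz [-0.03 -0.13  0.01]
```

```bash
python3 -m jog '[{"translation":[0,0,0],"twist":0,"claw":70},{"translation":[0,0,-0.5],"twist":0,"claw":70},{"translation":[0,0,-0.7],"twist":0,"claw":70},{"translation":[0,0,-0.7],"twist":0,"claw":70},{"translation":[0,0,-0.7],"twist":0,"claw":70},{"translation":[0,0,-0.7],"twist":0,"claw":70},{"translation":[0,0,-0.5],"twist":0,"claw":70},{"translation":[0,0,0],"twist":0,"claw":70},{"translation":[0,0,0],"twist":0,"claw":70}]'
python3 - <<'E'
from h import *
ims=[]
for c in('wrist','top','side'):
    s=snap(c); save(s,c+'5.png'); p=pts(s,c,['lever_post','pointer_tip','red_index','jar','mould_tray','cassettes'])
    if 'lever_post' in p:
        d=p['lever_post'][:2]-[.5513,.0552]; print(np.hypot(*d),np.arctan2(d[1],d[0]))
    a=s['img']; a=dict(wrist=a[:,:],top=a[180:340,220:433],side=a[180:340,220:433])[c]
    ims.append(cv2.resize(a,(400,300),interpolation=cv2.INTER_CUBIC))
z=cv2.resize(cv2.imread('pics/side5.png')[260:300,328:381],(400,300),interpolation=cv2.INTER_CUBIC)[:,:,::-1]
cv2.imwrite('pics/m5.png',np.vstack([np.hstack(ims[:2]),np.hstack([ims[2],z])])[:,:,::-1])
E
```

```text
clock: 16.32
tool_pos: [0.5134, 0.1086, 0.2255]
eef_rot: [0.444, 0.896, 0.001, 0.001]
contact_force: [-0.5, 0.2, -0.4]
opening: 0.702
wrist lever_post 0.89 [227.8 314.6] [0.5039 0.1008 0.084 ]
wrist red_index 0.34 [148.  511.1] [0.5989 0.2403 0.031 ]
wrist red_index 0.25 [230.2 314.6] [0.5124 0.086  0.031 ]
wrist mould_tray 0.94 [153. 511.] [0.6142 0.2433 0.    ]
wrist cassettes 0.76 [432. 433.] [ 0.7654 -0.0312  0.    ]
wrist cassettes 0.4 [232.  315.2] [0.5183 0.0771 0.    ]
0.0657571695657493 2.375937754779658
top pointer_tip 0.93 [228.6 337. ] [ 0.6814 -0.0105  0.042 ]
top red_index 0.35 [232.7 334.5] [ 0.6739 -0.005   0.031 ]
top jar 0.91 [261.6 443.6] [ 0.6112 -0.2696  0.    ]
top mould_tray 0.6 [256.7 233.9] [0.6193 0.238  0.    ]
top cassettes 0.63 [195.8 343.6] [ 0.7748 -0.0287  0.    ]
side lever_post 0.84 [232.1 241.3] [0.5101 0.1045 0.084 ]
side pointer_tip 0.7 [275.5 347.4] [ 0.6729 -0.007   0.042 ]
side red_index 0.39 [279.9 349.8] [ 0.6774 -0.0084  0.031 ]
side red_index 0.39 [247.3 267.7] [0.5557 0.1095 0.031 ]
side jar 0.64 [431.9 353.5] [ 0.602  -0.2672  0.    ]
side mould_tray 0.64 [209.7 286.7] [0.6214 0.2418 0.    ]
side cassettes 0.95 [293.5 397.8] [ 0.76   -0.0349  0.    ]
0.06427138399641308 2.267050101646054
```

View pics/m5.png

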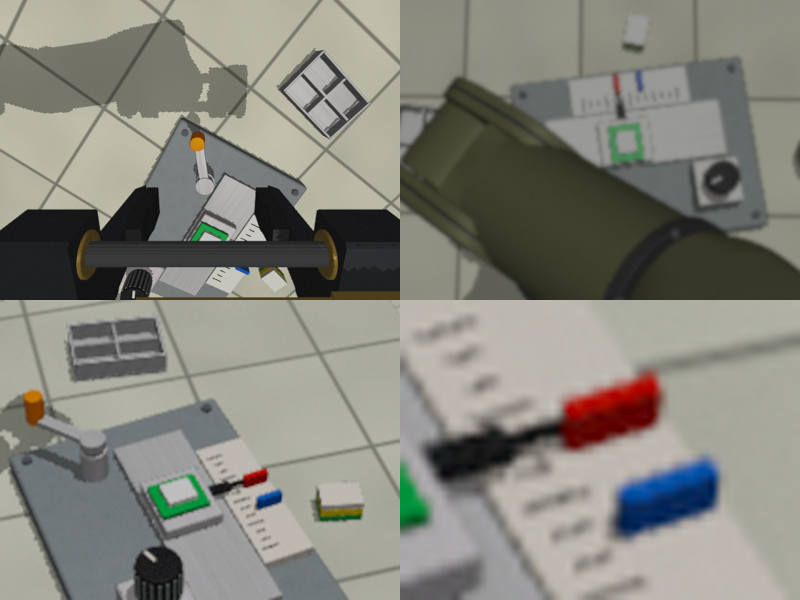

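```bash
python3 - <<'E'
from h import *
def centroid(s,box):
    h=cv2.cvtColor(s['img'],cv2.COLOR_RGB2HSV); m=cv2.inRange(h,(8,150,200),(25,255,255)); k=np.zeros_like(m); k[box]=m[box]
    ys,xs=np.nonzero(k); (x,y),rad=cv2.minEnclosingCircle(np.c_[xs,ys].astype(np.float32)); print(len(xs),x,y,rad); return (y,x)
s=snap('wrist'); px=centroid(s,np.s_[190:260,280:350])
w=at(s,px,.092); d=w[:2]-[.5513,.0552]; print(w,np.hypot(*d),np.arctan2(d[1],d[0]))
# pivot cap in the wrist picture and bar direction
for d in r.spot_point('lever_pivot','wrist')[:1]:
    p=at(s,d['location'],.084); print(p,d['confidence']); e=w-p; print('phi from pivot seen',np.arctan2(e[1],e[0]))
E
```

```text
350 316.6164245605469 231.4109649658203 10.70157527923584
[0.50458265 0.10130335 0.092     ] 0.06563558373401898 2.362809379740504
[0.54819303 0.05508374 0.084     ] 0.77
phi from pivot seen 2.3271564993043414
```

```bash
python3 -c "
from plant import r
print(r.get_state()['clock'], r.finish_job())"
```

```text
the job is handed in; nothing more can be done
17.4667 None
```

The pointer is lined up with the red block and the lever is locked against its stop. I handed the job in at 17.5 s, with the gripper clear of everything.

- **Pointer:** I turned the knob counter-clockwise about 2.06 rad in a single grasp, looking twice along the way. The task said it would need more than one grasp, but one was enough. With the knob released, the wrist picture put the tip at stage y 15.1 mm and the middle of the red block at 15.3 mm. In the last pictures, after locking, it still looked lined up.
- **Lever:** I gripped the post and swung it clockwise about 0.92 rad. It then met a hard stop and gave only about 0.01 rad more at 34 N. After release, the wrist camera put it at 2.36 rad in world axes, against 2.35 rad at the stop.
- **Jar, tray and cassettes:** I never touched them, and their last positions match the first within the detector's scatter.

**Checks that disagreed:** after release, the side camera's network put the lever at 2.27 rad, and a wrist estimate using the pivot as seen gave 2.33 rad. The networks' red-block and pointer points scattered by several mm, so I relied on the enlarged crops for the alignment. The 2.27 rad reading is outside the calibration error, so I put it down to detector error.

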